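# Close the grinder's water tank

### The job

Close the blue water tank: lower the aluminium cover level and gently over both of the tank's pins until it lies flat, then set the orange lid level on the cover's white threaded neck, turn it back (anticlockwise from above) if need be until it drops into the start of the thread, and screw it clockwise until it is fully home. Leave the amber tumbler, the teal goblet and the green flask standing where they are.

Things in the scene. Friction and masses are not known exactly. Their poses are not given: they have to be found in the camera images.
- tank_top (a point): Centre of the open top of the fixed blue tank, 206 mm long (along its x), 116 mm wide, 70 mm high; this point is 70 mm above the table, level with the rim. On the rim, at x = +84 and x = -84 mm, y = 0, stand two upright steel pins, 12 mm in diameter, 24 mm tall, their tops tapered.
- neck (a point): Loose cover (0.4 to 0.75 kg): level plate 200 (along x) x 110 x 10 mm with 15 mm through holes at x = +84 and -84 mm; either way round fits. In its middle a smooth round grey collar, 65 mm in diameter, rises 34 mm above the plate's top (grip the cover here), below the white threaded spout. This point: on the collar's axis, 33 mm above the plate's underside; x along the plate, z up.
- thread (a point): The cover's thread: this point is on the axis at the collar's top, 11 mm above neck, same axes. Three thread starts, at 0, 120 and 240 degrees anticlockwise from x, each with a red bar on the plate. At each an entry gap 40 degrees wide is centred; clockwise of it a ridge runs 70 degrees (flat on top, underside falling 5 mm), then a stop 10 degrees wide, then the next gap.
- thread_top (a point): Top of the white spout, on its axis, 23.5 mm above thread. The spout is 56 mm in diameter over the threads, with a tapered tip. The stops stand 4 mm above the ridges, so a lid lying on top of the ridges cannot be turned clockwise past them: it must be turned anticlockwise to the gaps.
- lid_mid (a point): Loose orange lid (0.16 kg), mouth down: round cap 70 mm in diameter, 30 mm high, topped by a bar grip 58 mm long (along its x), 22 mm wide (y), 32 mm high; 62 mm high in all. This point is on its axis 31 mm above its lower rim. Three lugs inside, 5 mm thick, 10 degrees wide, at 0, 120 and 240 degrees from x, under white marks on the cap's side and top.
- lid_rim (a point): Centre of the lid's lower rim. Its height above thread: 13.7 mm with the lugs on top of the ridges; 5 mm when they have dropped into the gaps, where a lower flank holds them until turned clockwise; 0 fully home. From the gap's centre it turns 85 degrees to the stop, sinking 5 mm over 65 degrees, from 20 degrees on; the thread has 1.5 mm of play up and down.
- tumbler: Amber glass tumbler, 68 mm in diameter, 80 mm high, upright; origin under its centre. A bystander.
- goblet: Teal goblet, 68 mm in diameter, 105 mm high; origin under its foot. A bystander.
- urn: Green glass flask, 80 mm in diameter, 105 mm high; origin under its foot. A bystander.
- cover: The cover as a whole; origin under the centre of its plate, 33 mm below neck.
- lid: The lid as a whole; origin at the centre of its lower rim.
- tank: The tank as a whole; origin under its centre, on the table.
Not all that is in view belongs to the job. Of the things like the lid, leave any that is yellow; of the rest the larger one is meant. There is more than one size of the tank; the job needs the larger.

How it is judged:
On the way, in this order (a step that is already met when the one before it is completed fails the run):
1. the cover lies flat on the tank with both pins through its holes (z of neck in the frame of tank_top below 0.035 m and horizontal distance between neck and tank_top below 0.006 m and angle between the x axis of neck and the x axis of tank_top, either way round below 0.06 rad and angle between neck's own z axis and vertical below 0.03 rad), for 0.2 s.
2. the lid, level, has dropped into the start of the thread (z of lid_mid in the frame of neck below 0.0495 m and horizontal distance between lid_mid and neck below 0.005 m and angle between lid_mid's own z axis and vertical below 0.08 rad), for 0.1 s.
3. the lid is screwed down fully home (z of lid_mid in the frame of neck below 0.0434 m and horizontal distance between lid_mid and neck below 0.005 m and angle between lid_mid's own z axis and vertical below 0.05 rad), for 0.2 s.
At the end, for the whole second after the job is handed in: Cover flat on the tank over both pins (within 2 mm of the rim, 6 mm of centre, tilt under 1.7 degrees); lid screwed down on the neck: lower rim within 1.4 mm of the collar's top, within 5 mm of its axis, level within 3 degrees; both at rest (all of step 1 and all of step 3 and linear speed of each of lid, cover below 0.02 m/s); the robot touches nothing.
It fails at once if the cover is dropped or forced onto the tank (over 80 N) (contact force between cover and tank above 80 N).
It fails at once if the tumbler, goblet or flask is moved more than 30 mm or tipped (distance of any of tumbler, goblet, urn from where it was at the start of the episode above 0.03 m or angle between any of tumbler, goblet, urn's own z axis and vertical above 0.4 rad).
It also fails if it takes over 67 s, if anything falls off the work surface, if the arm or the gripper's body presses on something with over 40 N, if the wrist force passes 120 N, or if a joint passes its speed limit or range.

### The arm

A 6-joint arm with a two-finger parallel gripper is mounted at the origin on the work surface. World frame = base frame: x ahead of the robot, y to its left, z up, the work surface at z = 0. Lengths are in m, angles in rad, forces in N, time in s.
With the tool pointing down it reaches from about 0.225 to 0.875 m from the base axis. Payload 3.4 kg.
Tool frame: the origin (TCP) lies at the very end of the fingers, on their centre line; the grasp point (between the pads) lies 19 mm behind it; x points along the fingers, y is the direction in which the jaws open and shut, and the axes are right-handed (so a half turn about x gives the same grasp; the last joint's range is limited). The gripper opens to 85 mm and grips with 20 to 120 N. Pads are 22 mm wide; open, the fingers measure 114 mm over their backs; the gripper's body (76 mm by 85 mm) begins 54 mm behind the grasp point. The pads swing forward as they close: fully open they stand 13 mm farther back than shut.
Start: joints at [-1.321, 0.276, 1.505, -0, 1.361, -0.121], TCP at [0.208, -0.536, 0.231] pointing down, gripper open.
Joint ranges: [-2.89, 2.89], [-0.75, 2.08], [0.22, 2.7], [-1.18, 4.32], [0.11, 2.71], [-2.7, 2.7]. Speed limits (rad/s): [2.57, 2.57, 3.14, 3.14, 3.14, 3.14].

### API

Orientations are given as a unit quaternion [w, x, y, z].
In Python, from rig import manip gives the robot as it stands. The module is installed in compiled form; this text tells all that it offers.
- The arm moves only by the tool play_rows, never from a script. Its argument "plan" is a list that holds one entry, the list of rows, each a list of 5 numbers: the closure, from 0 (fully open) to 1 (shut), then the shift along the tool's x, y, z in m, then the turn about the tool's x in degrees. A call has 1 to 12 rows; each row is the pose to reach, as a shift and turn from the pose measured when the call began, along the tool's axes at that moment; what a row does not reach only later rows make up. A row lasts 1/10 s, in which the tool goes at most 50 mm and 8.59 degrees, less where a joint would pass 70% of its speed; a pose out of reach is approached as far as the arm can. A call with a gripper value outside its range is refused whole. The fingers move at their own pace and stop on an object; "grip_force" is the grip in N (left out, the last holds). Time passes only in rows, so rows that repeat a pose let the fingers close. It gives the time, the measured TCP pose, the force and the opening at its end, in the units of the state.
- manip.get_state(): the state, without advancing time (a new reading comes with each control period).
- manip.get_image(name): name is "side" or "top" or "wrist"; returns (picture, depth): 400x640x3 uint8, red, green, blue; 400x640 float32, m along the optical axis (not along the pixel's ray), 0 where there is no reading.
- manip.camera_params(name): a dict with "intrinsics" (3x3 intrinsics, pixels), "R" (3x3) and "t" (3): a world point X has camera coordinates R X + t; the wrist camera has in their place "mount" (4x4, takes a point from camera to tool coordinates, whose origin is the TCP and whose axes are the tool frame's). Camera axes: x right, y down, z forward; pixel columns grow to the right and rows downward; lengths in m; the calibration is good to about 2 mm. The wrist camera is an equidistant fisheye: a pixel r from the principal point sees the ray r / f radians off the axis. A picture is of the moment at which its call begins: read the wrist's pose just before it. camera_params takes no time and is no camera call.
- manip.sign_off(): hands the job in, once; it reports no verdict.
The state is a dict: "clock": time; "qpos": joint angles; "qd": joint speeds; "effort": joint torques, N m; "position": TCP position; "ee_rot": TCP orientation; "contact_force": force on the tool from outside, world axes, zero at the start; "moment": the same for the moment, N m; "width": finger opening in m.
Only numpy, scipy, OpenCV 4.12 (cv2) and the standard library are available. Lean on these libraries where they do the work, as an engineer would, in place of code of your own. Each camera call takes 0.05 s, during which the arm holds its last target.

## Working session

There is one attempt and no reset: what is moved stays moved. The work goes in short steps, Python scripts to look and compute and a tool call to move; the robot and the scene stay as the last step left them, time stands still between calls to the robot, and variables do not carry over. Pictures are saved under pics/ and viewed, and the job is handed in when it is done.

Besides the shell and the picture viewer there is one more tool, called after "Emit:" as name(argument=value, ...), one argument or row to a line, values as JSON. play_rows: Moves the arm, as the interface text tells. Its arguments: {"type":"object","properties":{"plan":{"type":"array","items":{"type":"array","items":{"type":"array","items":{"type":"number"}}}},"grip_force":{"type":"number"}},"required":["plan"]}

```bash
mkdir -p pics; cat > h.py <<'E'
import numpy as np, cv2
from rig import manip
def grab(n,tag):
    p,d=manip.get_image(n); np.savez(f'pics/{tag}_{n}.npz',p=p,d=d); cv2.imwrite(f'pics/{tag}_{n}.png',p[:,:,::-1]); return p,d
E
python3 - <<'E'
from h import *
print(manip.get_state())
for n in ('side','top','wrist'):
    print(n,manip.camera_params(n))
for n in ('side','top'): grab(n,'a')
E
```

```text
{'clock': 0.0, 'qpos': array([-1.32099287e+00,  2.76592233e-01,  1.50615688e+00, -2.35128111e-06,
        1.36071534e+00, -1.20984720e-01]), 'qd': array([-0.00059268, -0.00228142, -0.00080676,  0.00092182, -0.00032258,
        0.00118637]), 'effort': array([ 3.81970531e-04, -4.16773224e+01, -2.45801979e+01, -2.29951183e-04,
        1.08400395e-02,  2.09412178e-05]), 'position': array([ 0.20821757, -0.53538962,  0.23043184]), 'ee_rot': array([-0.1296835 , -0.69494583, -0.13100421,  0.69503265]), 'contact_force': array([-0.07191053, -0.1289032 ,  0.8262687 ]), 'moment': array([-0.0228637 , -0.01945251,  0.04539141]), 'width': 0.08560350731557727}
side {'intrinsics': array([[414.59996998,   0.        , 322.28884067],
       [  0.        , 414.59996998, 197.84627193],
       [  0.        ,   0.        ,   1.        ]]), 'R': array([[-0.79756212, -0.6030672 , -0.01430441],
       [-0.41796235,  0.56954685, -0.70775975],
       [ 0.43497373, -0.55850366, -0.70630837]]), 't': array([0.41132919, 0.26686513, 0.84223061])}
top {'intrinsics': array([[448.83533854,   0.        , 322.53101191],
       [  0.        , 448.83533854, 196.70553481],
       [  0.        ,   0.        ,   1.        ]]), 'R': array([[ 0.0152538 , -0.99983089,  0.01027229],
       [-0.98871892, -0.01661365, -0.1488586 ],
       [ 0.14900409, -0.00788575, -0.98880514]]), 't': array([-3.65468249e-04,  5.19833431e-01,  1.11821596e+00])}
wrist {'intrinsics': array([[309.70691629,   0.        , 322.04780234],
       [  0.        , 309.70691629, 195.97482801],
       [  0.        ,   0.        ,   1.        ]]), 'mount': array([[ 7.67575755e-04, -3.20840231e-01,  9.47133020e-01,
        -1.42801468e-01],
       [ 9.99999702e-01,  1.70050681e-04, -7.52815510e-04,
        -1.14264478e-03],
       [ 8.04728869e-05,  9.47133316e-01,  3.20840266e-01,
        -8.31094804e-02],
       [ 0.00000000e+00,  0.00000000e+00,  0.00000000e+00,
         1.00000000e+00]])}
```

View pics/a_side.png

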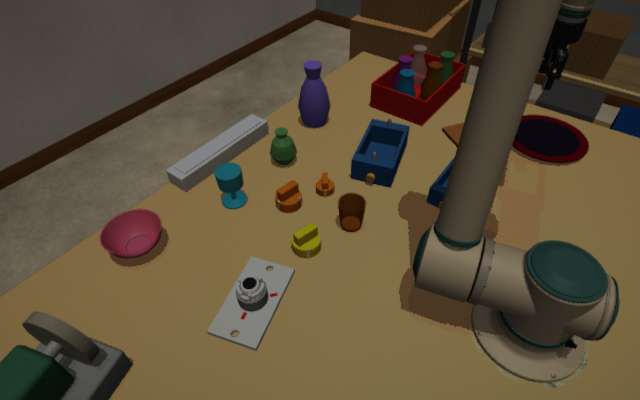

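View pics/a_top.png

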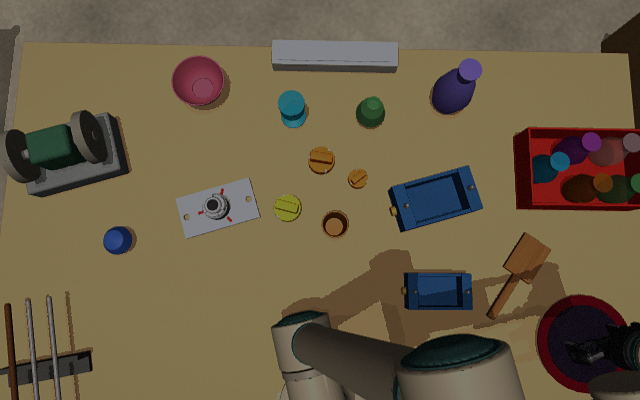

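```bash
python3 - <<'E'
from h import *
p=cv2.imread('pics/a_top.png')
a=cv2.resize(p[120:240,160:360],None,fx=4,fy=4,interpolation=cv2.INTER_CUBIC)
cv2.imwrite('pics/c1.png',a)
a=cv2.resize(p[150:240,370:500],None,fx=6,fy=6,interpolation=cv2.INTER_CUBIC)
cv2.imwrite('pics/c2.png',a)
E
```

```text
(no output)
```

View pics/c1.png

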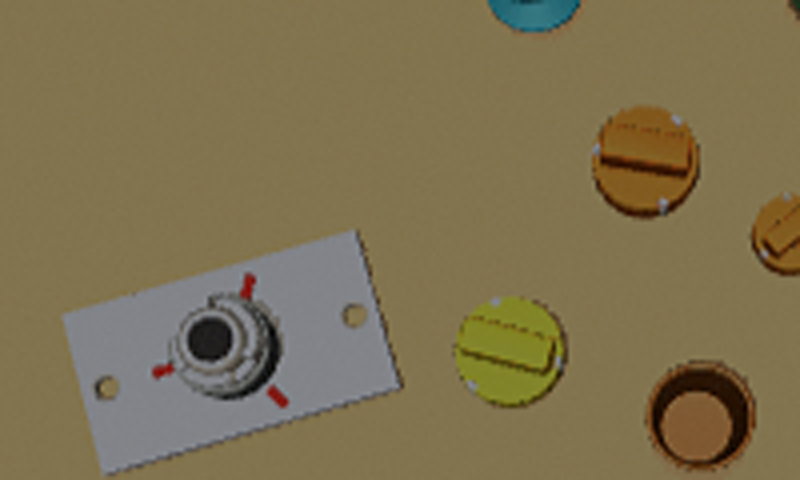

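View pics/c2.png

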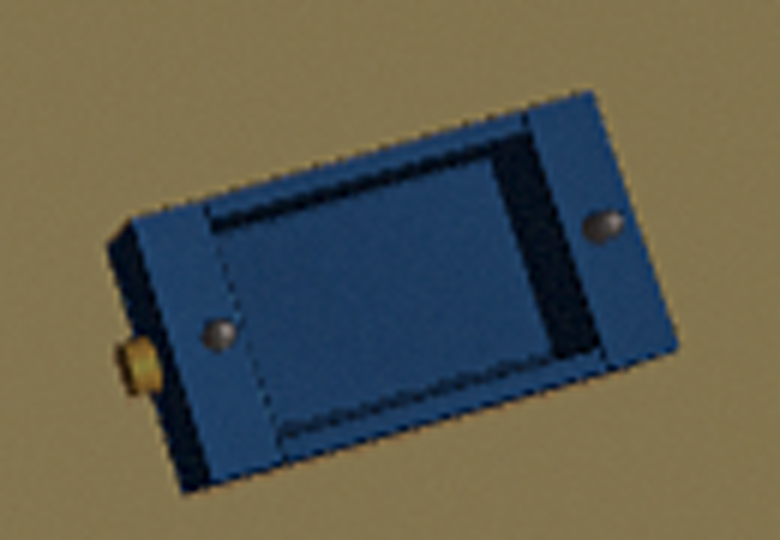

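```bash
cat >> h.py <<'E'
def cast(cam,uv,z):
    c=manip.camera_params(cam); K=c['intrinsics'];R=c['R'];t=c['t']
    uv=np.atleast_2d(np.asarray(uv,float)); r=np.c_[uv,np.ones(len(uv))]@np.linalg.inv(K).T@R
    o=-R.T@t
    return o+r*((z-o[2])/r[:,2])[:,None]
def proj(cam,X):
    c=manip.camera_params(cam); x=np.atleast_2d(X)@c['R'].T+c['t']; x=x@c['intrinsics'].T
    return x[:,:2]/x[:,2:]
def depthpts(cam,d):
    c=manip.camera_params(cam);K=c['intrinsics']
    v,u=np.mgrid[:d.shape[0],:d.shape[1]]
    r=np.stack([u,v,np.ones_like(u)],-1)@np.linalg.inv(K).T*d[...,None]
    return (r-c['t'])@c['R']
def load(tag,n):
    z=np.load(f'pics/{tag}_{n}.npz'); return z['p'],z['d']
def quad(mask):
    cs,_=cv2.findContours(mask,cv2.RETR_EXTERNAL,cv2.CHAIN_APPROX_NONE); c=max(cs,key=cv2.contourArea)
    return c,cv2.minAreaRect(c)
E
python3 - <<'E'
from h import *
p,d=load('a','top'); P=depthpts('top',d)
hsv=cv2.cvtColor(p,cv2.COLOR_RGB2HSV)
for n,uv in dict(plate=(195,225),spouttop=(205,200),tank=(400,190),tank2=(475,205),lid=(321,148),lidgrip=(321,157),ylid=(287,208),tumbler=(335,225),table=(280,240)).items():
    print(n,p[uv[1],uv[0]],hsv[uv[1],uv[0]],P[uv[1],uv[0]].round(4))
# plate by height band
def region(m,box):
    k=np.zeros_like(m); x0,y0,x1,y1=box;k[y0:y1,x0:x1]=m[y0:y1,x0:x1]; return k
z=P[...,2]
m=region(((hsv[...,1]<60)&(hsv[...,2]>90)).astype(np.uint8),(165,170,270,245))
m=cv2.morphologyEx(m,cv2.MORPH_CLOSE,np.ones((15,15)))
c,r=quad(m); W=cast('top',c[:,0,:],0.010); rr=cv2.minAreaRect((W[:,:2]*1000).astype(np.float32)); print('plate',rr)
m=region(((abs(z-0.07)<.012)).astype(np.uint8),(380,150,495,240))
c,r=quad(m); W=cast('top',c[:,0,:],0.070); rr=cv2.minAreaRect((W[:,:2]*1000).astype(np.float32)); print('tank',rr)
hl=np.array([[107,388],[355,316]])/4+[160,120]-0.375
H=cast('top',hl,.010-.0); print('holes',H, H.mean(0), np.linalg.norm(H[0]-H[1]))
hl=np.array([[218,333],[602,226]])/6+[370,150]-.42
for zz in (.09,.094):
  H=cast('top',hl,zz); print('pins',zz,H, H.mean(0), np.linalg.norm(H[0]-H[1]),np.degrees(np.arctan2(*(H[0]-H[1])[1::-1])))
E
```

```text
plate [131 133 137] [110  11 137] [0.4438 0.3395 0.0102]
spouttop [113 115 119] [110  13 119] [0.5027 0.3032 0.064 ]
tank [30 63 99] [106 178  99] [ 0.5345 -0.1856  0.0755]
tank2 [31 59 95] [107 172  95] [ 0.5006 -0.3751  0.0691]
lid [129  87  27] [ 18 202 129] [0.6504 0.0139 0.0327]
lidgrip [129  91  32] [ 18 192 129] [0.6185 0.0136 0.064 ]
ylid [131 133  44] [ 31 171 133] [0.4859 0.0969 0.0634]
tumbler [127  89  50] [ 15 155 127] [ 0.4502 -0.0262  0.005 ]
table [130 116  79] [ 22 100 130] [ 0.409   0.1178 -0.0029]
plate ((491.2616271972656, 284.13519287109375), (112.33045196533203, 201.21884155273438), 17.579633712768555)
tank ((519.43505859375, -278.2381896972656), (115.81464385986328, 208.3485870361328), 16.715476989746094)
holes [[0.46542126 0.36328235 0.01      ]
 [0.51572552 0.20318648 0.01      ]] [0.49057339 0.28323442 0.01      ] 0.16781300543431227
pins 0.09 [[ 0.49468375 -0.19711455  0.09      ]
 [ 0.5419258  -0.35663574  0.09      ]] [ 0.51830477 -0.27687515  0.09      ] 0.16636953357314868 106.49660512216516
pins 0.094 [[ 0.49414462 -0.1963307   0.094     ]
 [ 0.54121379 -0.35526814  0.094     ]] [ 0.51767921 -0.27579942  0.094     ] 0.16576072521677038 106.49660512216516
```

```bash
cat >> h.py <<'E'
from scipy.spatial.transform import Rotation as Ro
def toolR(s): q=s['ee_rot']; return Ro.from_quat([q[1],q[2],q[3],q[0]]).as_matrix()
def shift(target,yaw_y=None):
    """world target TCP -> tool shift; yaw_y: wanted world angle(deg) of tool y; returns turn deg about tool x (mod 180)"""
    s=manip.get_state();R=toolR(s); d=R.T@(np.array(target)-s['position'])
    y=np.degrees(np.arctan2(R[1,1],R[0,1])); out=[d.round(4)]
    if yaw_y is not None:
        # tool x points down: +turn about x turns y clockwise from above
        t=-((yaw_y-y+90)%180-90); out.append(round(t,2))
    print('clock',round(s['clock'],2),'pos',s['position'].round(4),'yaw_y',y.round(2),'xdown',R[2,0].round(4),'w',s['width'].round(4),'F',s['contact_force'].round(1),'q6',s['qpos'][5].round(3)); print('->',*out)
E
python3 - <<'E'
from h import *
s=manip.get_state(); print(toolR(s).round(3))
p,d=load('a','top'); P=depthpts('top',d)
hsv=cv2.cvtColor(p,cv2.COLOR_RGB2HSV)
m=((hsv[...,0]>10)&(hsv[...,0]<24)&(hsv[...,1]>165)).astype(np.uint8)
k=np.zeros_like(m);k[140:185,300:342]=m[140:185,300:342]
# grip bar by depth
z=P[...,2]; b=(k>0)&(z>0.055)
print(b.sum(), [ (P[...,i][b]).mean() for i in range(3)])
W=P[b][:,:2]; u,sv,vt=np.linalg.svd(W-W.mean(0)); print(vt[0],np.degrees(np.arctan2(vt[0,1],vt[0,0]))%180, np.ptp(W@vt[0]),np.ptp(W@vt[1]))
a=(k>0)&(abs(z-.03)<.008); print('cap',cv2.minEnclosingCircle((P[a][:,:2]*1000).astype(np.float32)))
# white marks
wv=np.array([[677,118],[598,150],[663,204]])/4+[160,120]-.375
X=cast('top',wv,.030);print(X)
# other objects
for uv in ((335,225),(292,110),(370,112)): print(cast('top',[uv],.05))
shift([.491,.284,.15],17.4)
E
```

```text
[[-0.     0.362 -0.932]
 [ 0.002 -0.932 -0.362]
 [-1.    -0.002 -0.   ]]
197 [np.float64(0.6194221204673932), np.float64(0.013844446374002341), np.float64(0.06843129729356627)]
[-0.98491302 -0.17305014] 9.965208000297167 0.2864040703583848 0.07944569344188118
cap ((620.48486328125, 13.4439697265625), 34.979122161865234)
[[ 0.64844235 -0.00691965  0.03      ]
 [ 0.62587079  0.04478543  0.03      ]
 [ 0.59036628  0.0014935   0.03      ]]
[[ 0.44625399 -0.02459298  0.05      ]]
[[0.74712471 0.09178459 0.05      ]]
[[ 0.74552    -0.11337612  0.05      ]]Traceback (most recent call last):
  File "<stdin>", line 17, in <module>
  File "h.py", line 32, in shift
    print('clock',round(s['clock'],2),'pos',s['position'].round(4),'yaw_y',y.round(2),'xdown',R[2,0].round(4),'w',s['width'].round(4),'F',s['contact_force'].round(1),'q6',s['qpos'][5].round(3)); print('->',*out)
                                                                                                                  ^^^^^^^^^^^^^^^^
AttributeError: 'float' object has no attribute 'round'
```

```bash
sed -i "s/s\['width'\].round(4)/round(float(s['width']),4)/; s/y.round(2)/round(float(y),2)/; s/R\[2,0\].round(4)/round(float(R[2,0]),4)/" h.py; python3 - <<'E'
from h import *
shift([.4905,.2838,.16],107.4)
E
```

```text
clock 0.1 pos [ 0.2082 -0.5355  0.2305] yaw_y -68.75 xdown -1.0 w 0.0852 F [0.3 0.7 0.3] q6 -0.121
-> [ 0.0717 -0.6612 -0.5599] 3.85
```

Emit:
play_rows(
  plan=[
    [[0, 0.072, -0.661, -0.56, 3.9], [0, 0.072, -0.661, -0.56, 3.9], [0, 0.072, -0.661, -0.56, 3.9], [0, 0.072, -0.661, -0.56, 3.9], [0, 0.072, -0.661, -0.56, 3.9], [0, 0.072, -0.661, -0.56, 3.9], [0, 0.072, -0.661, -0.56, 3.9], [0, 0.072, -0.661, -0.56, 3.9], [0, 0.072, -0.661, -0.56, 3.9], [0, 0.072, -0.661, -0.56, 3.9], [0, 0.072, -0.661, -0.56, 3.9], [0, 0.072, -0.661, -0.56, 3.9]],
  ],
)

```text
clock: 1.3
position: [0.4031, 0.0315, 0.1818]
ee_rot: [0.106, 0.699, 0.107, -0.699]
contact_force: [1.3, -1.3, 0.2]
width: 0.0854
```

```bash
python3 - <<'E'
from h import *
shift([.4905,.2838,.16],107.4)
E
```

```text
clock 1.3 pos [0.4031 0.0315 0.1818] yaw_y -72.64 xdown -1.0 w 0.0854 F [ 1.3 -1.3  0.2] q6 1.172
-> [ 0.0221 -0.2147 -0.1587] -0.04
```

Emit:
play_rows(
  plan=[
    [[0, 0.022, -0.215, -0.159, 0], [0, 0.022, -0.215, -0.159, 0], [0, 0.022, -0.215, -0.159, 0], [0, 0.022, -0.215, -0.159, 0], [0, 0.022, -0.215, -0.159, 0], [0, 0.022, -0.215, -0.159, 0], [0, 0.022, -0.215, -0.159, 0], [0, 0.022, -0.215, -0.159, 0]],
  ],
)

```text
clock: 2.1
position: [0.4899, 0.2834, 0.1595]
ee_rot: [-0.107, -0.698, -0.107, 0.7]
contact_force: [-0.1, -1.1, 0.2]
width: 0.0852
```

```bash
python3 - <<'E'
from h import *
shift([.4905,.2838,.012],107.4)
grab('wrist','b'); grab('top','b')
E
```

```text
clock 2.1 pos [0.4899 0.2834 0.1595] yaw_y -72.6 xdown -1.0 w 0.0852 F [-0.1 -1.1  0.2] q6 1.668
-> [ 0.1475 -0.0002 -0.001 ] -0.0
```

View pics/b_wrist.png

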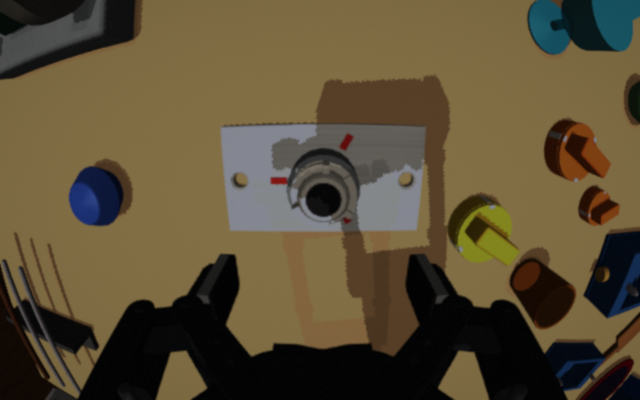

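```bash
cat >> h.py <<'E'
def wcast(uv,z,pos=None,R=None):
    s=manip.get_state(); R=toolR(s) if R is None else R; pos=s['position'] if pos is None else pos
    c=manip.camera_params('wrist');K=c['intrinsics'];M=c['mount']
    uv=np.atleast_2d(np.asarray(uv,float)); a=(uv-K[:2,2])/K[0,0]; th=np.linalg.norm(a,axis=1)
    r=np.c_[a*(np.sin(th)/th)[:,None],np.cos(th)]
    r=r@M[:3,:3].T@R.T; o=pos+R@M[:3,3]
    return o+r*((z-o[2])/r[:,2])[:,None]
E
python3 - <<'E'
from h import *
H=wcast([[239.5,180],[405.5,180]],.010); print(H,H.mean(0),np.linalg.norm(H[0]-H[1]))
C=wcast([[222,126],[425,126],[423,232],[229.5,231]],.010); print(C,C.mean(0))
print(wcast([[570.5,151]],.03))
E
```

```text
[[0.46545803 0.36344717 0.01      ]
 [0.51515326 0.20402397 0.01      ]] [0.49030564 0.28373557 0.01      ] 0.16698914294448117
[[0.51374041 0.39367028 0.01      ]
 [0.57276888 0.20460872 0.01      ]
 [0.46715095 0.16232721 0.01      ]
 [0.40624768 0.36245225 0.01      ]] [0.48997698 0.28076461 0.01      ]
[[0.61607408 0.02753395 0.03      ]]
```

Emit:
play_rows(
  plan=[
    [[0, 0.05, 0, -0.001, 0], [0, 0.1, 0, -0.001, 0], [0, 0.13, 0, -0.001, 0], [0, 0.138, 0, -0.001, 0], [0, 0.144, 0, -0.001, 0], [0, 0.147, 0, -0.001, 0], [0, 0.147, 0, -0.001, 0]],
  ],
)

```text
clock: 2.9
position: [0.4919, 0.2831, 0.0144]
ee_rot: [0.106, 0.7, 0.107, -0.699]
contact_force: [0.5, -0.6, -0.3]
width: 0.0853
```

```bash
python3 - <<'E'
from h import *
shift([.4905,.2838,.012],107.4)
grab('side','c'); p=cv2.imread('pics/c_side.png')
cv2.imwrite('pics/c_side2.png',cv2.resize(p[200:360,180:340],None,fx=4,fy=3.7))
E
```

```text
clock 2.9 pos [0.4919 0.2831 0.0144] yaw_y -72.73 xdown -1.0 w 0.0853 F [ 0.5 -0.6 -0.3] q6 1.668
-> [ 0.0024 -0.0011  0.0011] -0.13
```

View pics/c_side2.png

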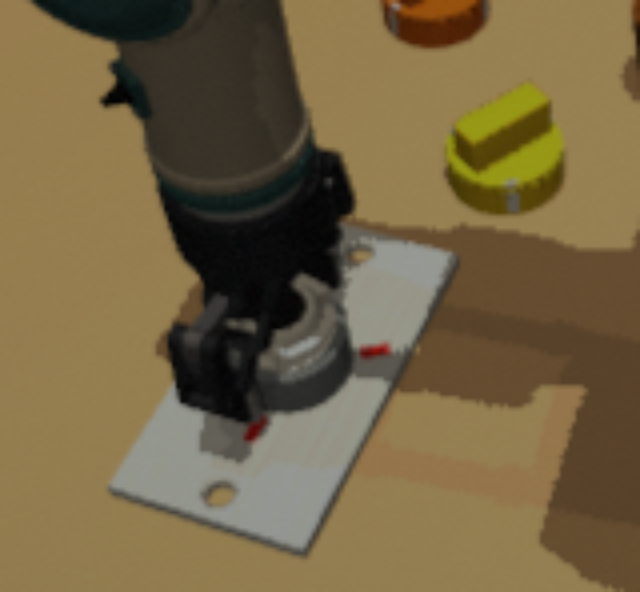

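Emit:
play_rows(
  plan=[
    [[0, 0.005, -0.001, 0.001, 0], [0, 0.005, -0.001, 0.001, 0], [1, 0.005, -0.001, 0.001, 0], [1, 0.005, -0.001, 0.001, 0], [1, 0.005, -0.001, 0.001, 0], [1, 0.005, -0.001, 0.001, 0], [1, 0.005, -0.001, 0.001, 0], [1, 0.005, -0.001, 0.001, 0], [1, 0.005, -0.001, 0.001, 0]],
  ],
  grip_force=70,
)

```text
clock: 3.85
position: [0.491, 0.2838, 0.0103]
ee_rot: [0.106, 0.7, 0.107, -0.698]
contact_force: [-1.2, -1.2, 5.6]
width: 0.0637
```

```bash
python3 - <<'E'
from h import *
shift([.4905,.2838,.17],107.4)
grab('side','d'); p=cv2.imread('pics/d_side.png')
cv2.imwrite('pics/d_side2.png',cv2.resize(p[200:360,180:340],None,fx=4,fy=3.7))
E
```

```text
clock 3.85 pos [0.491  0.2838 0.0103] yaw_y -72.68 xdown -1.0 w 0.0637 F [-1.2 -1.2  5.6] q6 1.67
-> [-0.1597 -0.0002  0.    ] -0.08
```

View pics/d_side2.png

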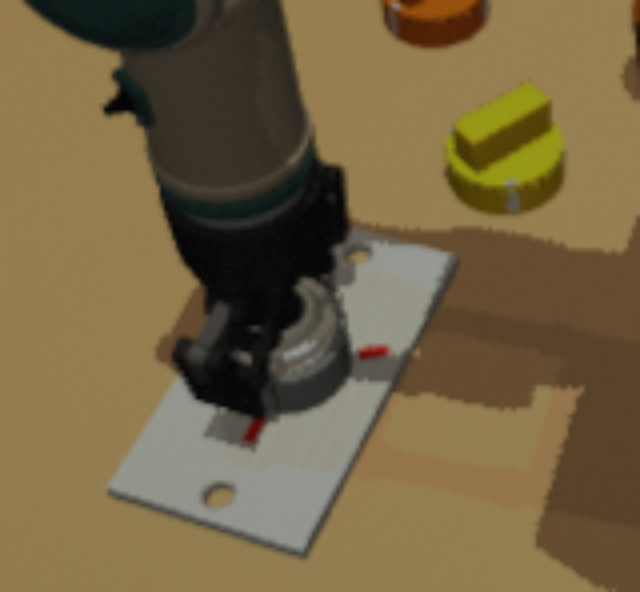

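Emit:
play_rows(
  plan=[
    [[1, -0.01, 0, 0, 0], [1, -0.03, 0, 0, 0], [1, -0.06, 0, 0, 0], [1, -0.1, 0, 0, 0], [1, -0.14, 0, 0, 0], [1, -0.17, 0, 0, 0], [1, -0.17, 0, 0, 0], [1, -0.17, 0, 0, 0]],
  ],
)

```text
clock: 4.7
position: [0.4896, 0.2833, 0.1793]
ee_rot: [0.106, 0.699, 0.107, -0.699]
contact_force: [0.1, 0.2, -7.7]
width: 0.0631
```

```bash
python3 - <<'E'
from h import *
shift([.519,-.2775,.18],106.6)
grab('wrist','e')
E
```

```text
clock 4.7 pos [0.4896 0.2833 0.1793] yaw_y -72.68 xdown -1.0 w 0.0631 F [ 0.1  0.2 -7.7] q6 1.67
-> [-0.0009  0.5441  0.1389] 0.72
```

View pics/e_wrist.png

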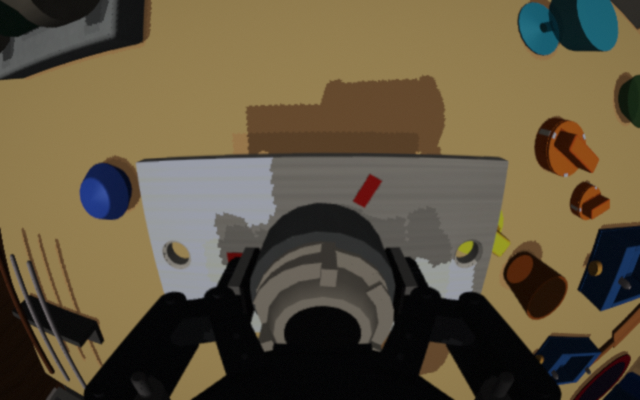

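```bash
python3 - <<'E'
from h import *
p,d=load('e','wrist')
s=manip.get_state()
for z in (.174,.179): 
  H=wcast([[177,252.5],[469.5,250.5]],z); print(H,H.mean(0)-s['position'],np.linalg.norm(H[0]-H[1]), np.degrees(np.arctan2(*(H[0]-H[1])[1::-1])))
a=cv2.resize(cv2.imread('pics/e_wrist.png')[150:290,130:520],None,fx=2,fy=2)
cv2.imwrite('pics/e2.png',a)
E
```

```text
[[0.46124997 0.36495238 0.174     ]
 [0.51363119 0.20135746 0.174     ]] [-0.00130953  0.00025771 -0.00408237] 0.17177627798590916 107.75446990115903
[[0.46488486 0.36304012 0.179     ]
 [0.51548111 0.20501994 0.179     ]] [0.00143288 0.00113282 0.00091763] 0.1659227473380789 107.75446990115901
```

View pics/e2.png

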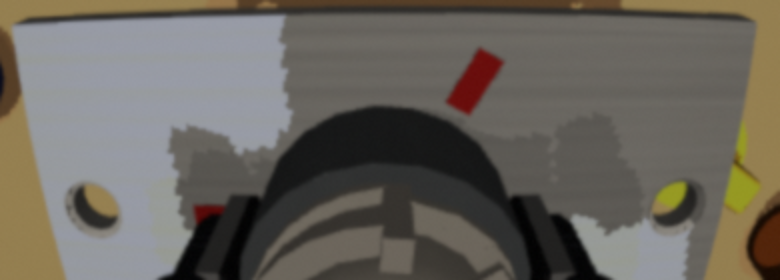

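Emit:
play_rows(
  plan=[
    [[1, -0.001, 0.02, 0.005, 0], [1, -0.001, 0.06, 0.015, 0], [1, -0.001, 0.11, 0.028, 0], [1, -0.001, 0.16, 0.041, 0], [1, -0.001, 0.21, 0.054, 0], [1, -0.001, 0.26, 0.066, 0], [1, -0.001, 0.31, 0.079, 0], [1, -0.001, 0.36, 0.092, 0], [1, -0.001, 0.41, 0.105, 0.2], [1, -0.001, 0.45, 0.115, 0.4], [1, -0.001, 0.48, 0.123, 0.7], [1, -0.001, 0.5, 0.128, 0.7]],
  ],
)

```text
clock: 5.95
position: [0.5138, -0.2351, 0.176]
ee_rot: [-0.1, -0.698, -0.102, 0.702]
contact_force: [0.1, 0.9, -6.5]
width: 0.0632
```

```bash
python3 - <<'E'
from h import *
shift([.519,-.2775,.18],106.6)
grab('wrist','f')
E
```

```text
clock 5.95 pos [ 0.5138 -0.2351  0.176 ] yaw_y -73.54 xdown -1.0 w 0.0632 F [ 0.1  0.9 -6.5] q6 0.734
-> [-0.0041  0.0421  0.007 ] -0.14
```

View pics/f_wrist.png

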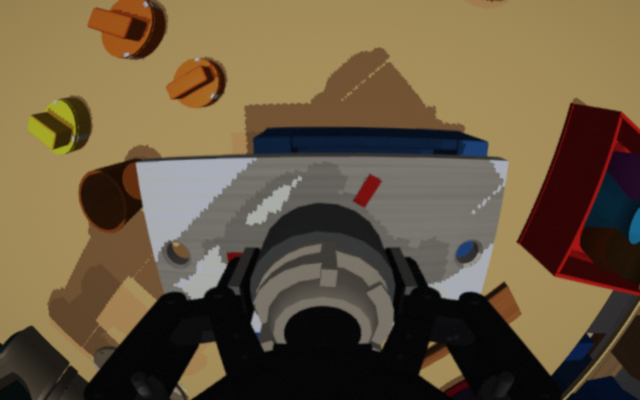

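```bash
python3 - <<'E'
from h import *
p=cv2.imread('pics/a_top.png'); q=cv2.imread('pics/a_side.png')
A=[cv2.resize(x,(390,290),interpolation=cv2.INTER_CUBIC) for x in (p[190:219,387:426],p[173:202,451:490],q[141:170,355:394],q[111:140,370:409])]
o=np.vstack([np.hstack(A[:2]),np.hstack(A[2:])]); cv2.imwrite('pics/pins.png',np.clip(o.astype(int)*2,0,255).astype(np.uint8))
E
```

```text
(no output)
```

View pics/pins.png

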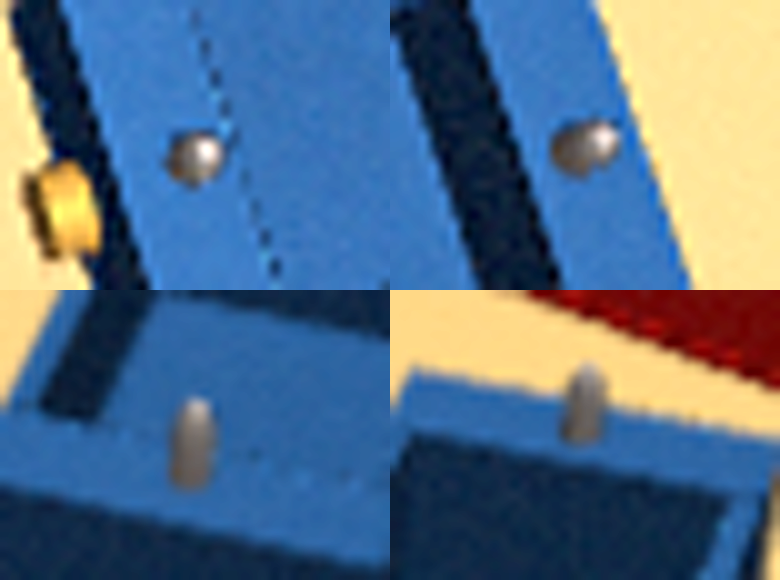

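```bash
python3 - <<'E'
from h import *
for cam,px in (('top',[[405.65,205.75],[469.05,187.85]]),('side',[[373.65,159.05],[388.55,124.45]])):
    H=cast(cam,px,.07); print(cam,H[:,:2],H.mean(0),np.linalg.norm(H[0]-H[1]),np.degrees(np.arctan2(*(H[0]-H[1])[1::-1])))
# side: cover, initial holes at z=.01 check
q=cv2.imread('pics/a_side.png'); cv2.imwrite('pics/sc.png',cv2.resize(q[250:350,200:300],None,fx=6,fy=6,interpolation=cv2.INTER_CUBIC))
E
```

```text
top [[ 0.49567516 -0.2003518 ]
 [ 0.54390256 -0.36123513]] [ 0.51978886 -0.28079346  0.07      ] 0.16795632953772618 106.68695955970117
side [[ 0.49401229 -0.20324676]
 [ 0.54391875 -0.36588807]] [ 0.51896552 -0.28456742  0.07      ] 0.17012598291665496 107.05862315829263
```

View pics/sc.png

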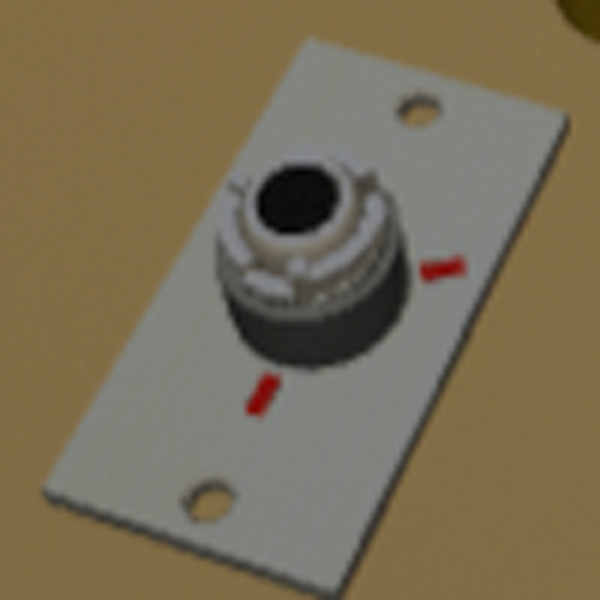

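```bash
python3 - <<'E'
from h import *
H=cast('side',np.array([[419,110],[210,501]])/6+[200,250]-.42,.010); print(H,H.mean(0),np.linalg.norm(H[0]-H[1]))
shift([.40,-.28,.2],106.6)
E
```

```text
[[0.51416274 0.20190574 0.01      ]
 [0.46331863 0.36185261 0.01      ]] [0.48874069 0.28187918 0.01      ] 0.16783362757181744
clock 6.0 pos [ 0.5143 -0.2381  0.1759] yaw_y -73.56 xdown -1.0 w 0.063 F [ 1.  -3.5 -6. ] q6 0.733
-> [-0.0232  0.0079  0.1217] -0.16
```

Emit:
play_rows(
  plan=[
    [[1, -0.01, 0.003, 0.04, 0], [1, -0.02, 0.006, 0.08, 0], [1, -0.023, 0.008, 0.11, 0], [1, -0.023, 0.008, 0.122, 0], [1, -0.023, 0.008, 0.122, 0], [1, -0.023, 0.008, 0.122, 0]],
  ],
)

```text
clock: 6.6
position: [0.4, -0.2795, 0.1985]
ee_rot: [-0.101, -0.698, -0.101, 0.702]
contact_force: [0.1, -0.0, -6.6]
width: 0.063
```

```bash
python3 - <<'E'
from h import *
s=manip.get_state(); np.savez('pics/g_s.npz',pos=s['position'],R=toolR(s))
shift([.40,-.28,.2],106.6)
grab('wrist','g')
E
```

```text
clock 6.6 pos [ 0.4    -0.2795  0.1985] yaw_y -73.59 xdown -1.0 w 0.063 F [ 0.1 -0.  -6.6] q6 0.537
-> [-0.0015  0.0005  0.0002] -0.19
```

View pics/g_wrist.png

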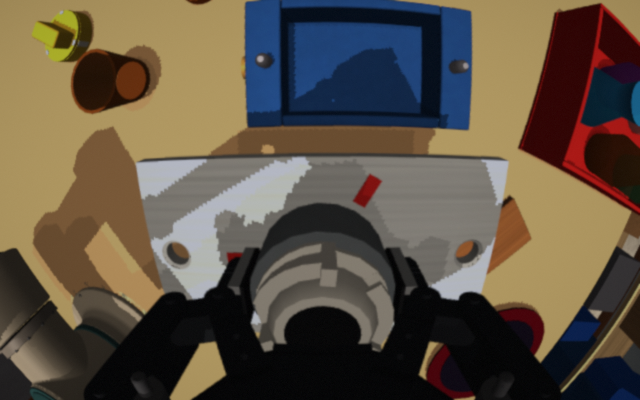

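```bash
python3 - <<'E'
from h import *
p=cv2.imread('pics/g_wrist.png')
A=[cv2.resize(x,(390,290),interpolation=cv2.INTER_CUBIC) for x in (p[45:74,245:284],p[52:81,440:479],p[237:266,158:197],p[237:266,450:489])]
o=np.vstack([np.hstack(A[:2]),np.hstack(A[2:])]); cv2.imwrite('pics/pins2.png',np.clip(o.astype(int)*2,0,255).astype(np.uint8))
E
```

```text
(no output)
```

View pics/pins2.png

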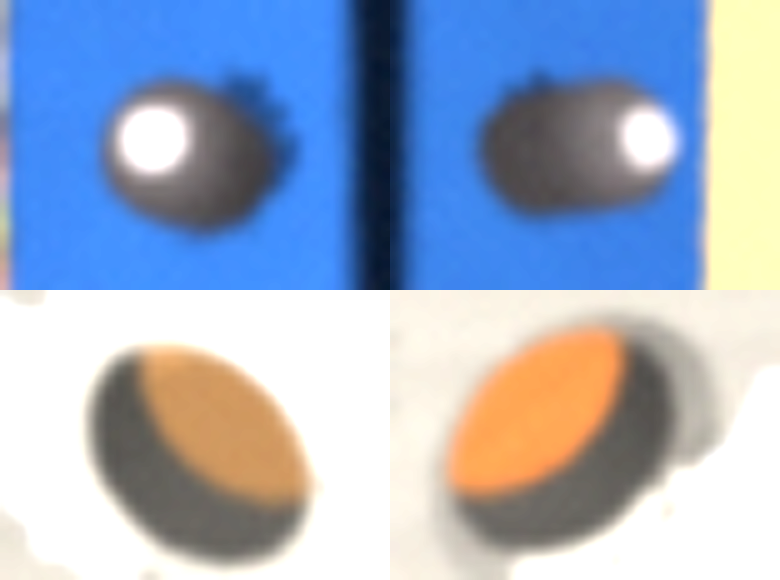

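```bash
python3 - <<'E'
from h import *
g=np.load('pics/g_s.npz'); pos,R=g['pos'],g['R']
B=np.array([[209,169],[157,149]])/10-.45+[[245,45],[440,52]]
H=wcast(B,.07,pos,R); print('pins',H,H.mean(0),np.linalg.norm(H[0]-H[1]),np.degrees(np.arctan2(*(H[0]-H[1])[1::-1])))
B=np.array([[199,165],[171,148]])/10-.45+[[158,237],[450,237]]
for dz in (-.003,-.002,-.001,0,.001):
  H=wcast(B,pos[2]+dz,pos,R); print('holes',dz,H.mean(0)-pos,np.linalg.norm(H[0]-H[1]),np.degrees(np.arctan2(*(H[0]-H[1])[1::-1])))
E
```

```text
pins [[ 0.49393534 -0.19939957  0.07      ]
 [ 0.54323325 -0.36128027  0.07      ]] [ 0.51858429 -0.28033992  0.07      ] 0.16922069718575825 106.93718650070291
holes -0.003 [-0.00138375  0.00118063 -0.003     ] 0.16846314180671282 106.86591537768727
holes -0.002 [-0.00082188  0.00134229 -0.002     ] 0.167303441878574 106.86591537768727
holes -0.001 [-0.00026     0.00150396 -0.001     ] 0.1661437419504352 106.86591537768727
holes 0 [0.00030187 0.00166562 0.        ] 0.16498404202229633 106.86591537768727
holes 0.001 [0.00086375 0.00182729 0.001     ] 0.1638243420941575 106.86591537768727
```

```bash
python3 - <<'E'
from h import *
shift([.5197,-.2812,.117],106.4)
E
```

```text
clock 6.65 pos [ 0.4004 -0.2796  0.1988] yaw_y -73.55 xdown -1.0 w 0.0632 F [ 0.7 -0.1 -6. ] q6 0.537
-> [ 0.081   0.0354 -0.1144] 0.05
```

Emit:
play_rows(
  plan=[
    [[1, 0, 0.012, -0.04, 0], [1, 0, 0.025, -0.08, 0], [1, 0.0, 0.033, -0.107, 0], [1, 0.02, 0.035, -0.114, 0], [1, 0.05, 0.035, -0.114, 0], [1, 0.07, 0.035, -0.114, 0], [1, 0.081, 0.035, -0.114, 0], [1, 0.081, 0.035, -0.114, 0], [1, 0.081, 0.035, -0.114, 0]],
  ],
)

```text
clock: 7.55
position: [0.5202, -0.281, 0.1174]
ee_rot: [-0.102, -0.698, -0.101, 0.702]
contact_force: [0.3, -0.4, -5.4]
width: 0.0632
```

```bash
python3 - <<'E'
from h import *
shift([.5197,-.2812,.117],106.4)
grab('wrist','i');grab('top','i');grab('side','i')
p=cv2.imread('pics/i_wrist.png')
A=[cv2.resize(x,(390,290),interpolation=cv2.INTER_CUBIC) for x in (p[237:266,158:197],p[237:266,450:489])]
q=cv2.imread('pics/i_top.png'); B=cv2.resize(q[150:240,370:491],(780,580),interpolation=cv2.INTER_CUBIC)[:300]
q=cv2.imread('pics/i_side.png'); C=cv2.resize(q[105:195,340:430],(780,580),interpolation=cv2.INTER_CUBIC)
cv2.imwrite('pics/i1.png',np.clip(np.vstack([np.hstack(A),B]).astype(int)*2,0,255).astype(np.uint8))
cv2.imwrite('pics/i2.png',np.clip(C.astype(int)*2,0,255).astype(np.uint8))
E
```

```text
clock 7.55 pos [ 0.5202 -0.281   0.1174] yaw_y -73.51 xdown -1.0 w 0.0632 F [ 0.3 -0.4 -5.4] q6 0.675
-> [0.0004 0.0001 0.0005] 0.09
```

View pics/i1.png

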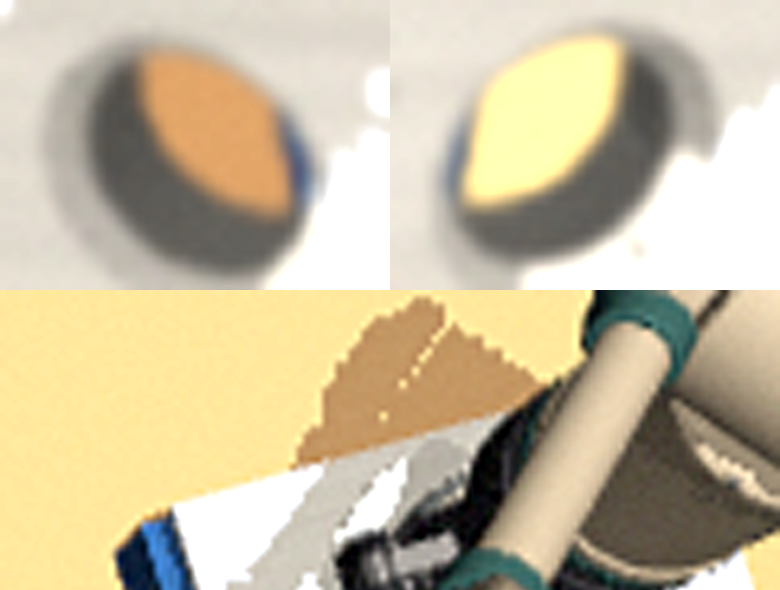

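View pics/i2.png

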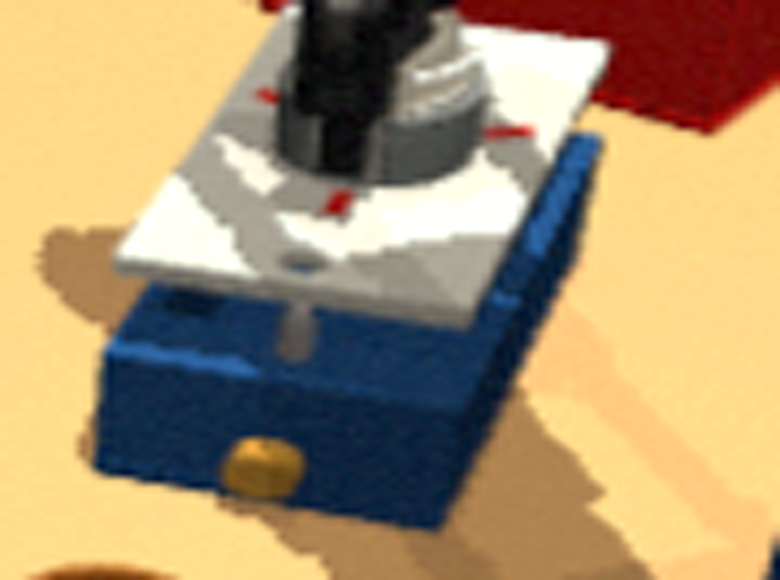

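```bash
python3 - <<'E'
from h import *
print(cast('side',[[374.28,145.2]],.117),cast('side',[[373.65,159.05]],.07))
# plate edges through wrist: near/far check w/ top cam: plate's left short edge in top
p,d=load('i','side'); 
E
```

```text
[[ 0.49543102 -0.20216246  0.117     ]] [[ 0.49401229 -0.20324676  0.07      ]]
```

```bash
python3 - <<'E'
from h import *
shift([.5194,-.2814,.098],106.4)
E
```

```text
clock 7.7 pos [ 0.5202 -0.2815  0.1184] yaw_y -73.54 xdown -1.0 w 0.0634 F [-0.2  0.8 -5.6] q6 0.675
-> [ 0.0204 -0.0004  0.0006] 0.06
```

Emit:
play_rows(
  plan=[
    [[1, 0.004, 0, 0.001, 0], [1, 0.008, 0, 0.001, 0], [1, 0.011, 0, 0.001, 0], [1, 0.014, 0, 0.001, 0], [1, 0.017, 0, 0.001, 0], [1, 0.019, 0, 0.001, 0], [1, 0.02, 0, 0.001, 0], [1, 0.02, 0, 0.001, 0]],
  ],
)

```text
clock: 8.5
position: [0.5191, -0.2818, 0.0982]
ee_rot: [-0.102, -0.698, -0.1, 0.701]
contact_force: [-0.5, -0.3, -5.1]
width: 0.0633
```

```bash
python3 - <<'E'
from h import *
shift([.5194,-.2814,.081],106.4)
print(manip.get_state()['moment'])
E
```

```text
clock 8.5 pos [ 0.5191 -0.2818  0.0982] yaw_y -73.54 xdown -1.0 w 0.0633 F [-0.5 -0.3 -5.1] q6 0.674
-> [ 0.0172 -0.0003 -0.0005] 0.06
[-0.00974193  0.03002467 -0.00694366]
```

Emit:
play_rows(
  plan=[
    [[1, 0.002, 0, 0, 0], [1, 0.004, 0, 0, 0], [1, 0.006, 0, 0, 0], [1, 0.008, 0, 0, 0], [1, 0.01, 0, 0, 0], [1, 0.012, 0, 0, 0], [1, 0.012, 0, 0, 0]],
  ],
)

```text
clock: 9.2
position: [0.5188, -0.2817, 0.0859]
ee_rot: [-0.102, -0.698, -0.101, 0.702]
contact_force: [-0.0, 0.4, -4.7]
width: 0.0633
```

```bash
python3 - <<'E'
from h import *
shift([.5194,-.2814,.081],106.4)
print(manip.get_state()['moment'])
grab('side','j')
q=cv2.imread('pics/j_side.png'); C=cv2.resize(q[105:195,340:430],(780,580),interpolation=cv2.INTER_CUBIC)
cv2.imwrite('pics/j2.png',np.clip(C.astype(int)*2,0,255).astype(np.uint8))
E
```

```text
clock 9.2 pos [ 0.5188 -0.2817  0.0859] yaw_y -73.54 xdown -1.0 w 0.0633 F [-0.   0.4 -4.7] q6 0.674
-> [ 0.0048 -0.0001 -0.0007] 0.06
[-0.02803332 -0.03787725 -0.03418775]
```

View pics/j2.png

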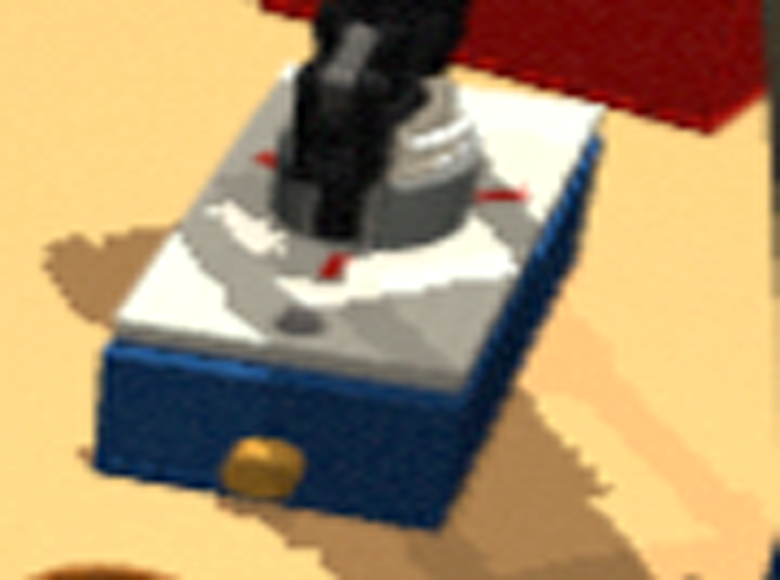

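Emit:
play_rows(
  plan=[
    [[1, 0.001, 0, 0, 0], [1, 0.002, 0, 0, 0], [1, 0.003, 0, 0, 0], [1, 0.004, 0, 0, 0], [1, 0.005, 0, 0, 0], [1, 0.006, 0, 0, 0], [1, 0.006, 0, 0, 0], [1, 0.006, 0, 0, 0]],
  ],
)

```text
clock: 10.05
position: [0.5188, -0.2818, 0.0805]
ee_rot: [-0.102, -0.698, -0.101, 0.701]
contact_force: [-2.0, -0.6, -1.1]
width: 0.0638
```

```bash
python3 - <<'E'
from h import *
shift([.5194,-.2814,.081],106.4)
print(manip.get_state()['moment'])
E
```

```text
clock 10.05 pos [ 0.5188 -0.2818  0.0805] yaw_y -73.54 xdown -1.0 w 0.0638 F [-2.  -0.6 -1.1] q6 0.674
-> [-0.0005 -0.0002 -0.0007] 0.06
[0.33335119 0.17060419 0.08443732]
```

Emit:
play_rows(
  plan=[
    [[1, 0.0005, 0, 0, 0], [1, 0.001, 0, 0, 0], [1, 0.001, 0, 0, 0], [0, 0.001, 0, 0, 0], [0, 0.001, 0, 0, 0], [0, 0.001, 0, 0, 0], [0, 0.001, 0, 0, 0], [0, 0.001, 0, 0, 0], [0, 0.001, 0, 0, 0]],
  ],
)

```text
clock: 10.95
position: [0.5189, -0.2818, 0.0794]
ee_rot: [-0.102, -0.698, -0.101, 0.701]
contact_force: [-0.0, 0.8, 0.0]
width: 0.0852
```

```bash
python3 - <<'E'
from h import *
shift([.52,-.28,.22],106.4)
grab('side','k')
q=cv2.imread('pics/k_side.png'); C=cv2.resize(q[105:195,340:430],(780,580),interpolation=cv2.INTER_CUBIC)
cv2.imwrite('pics/k2.png',np.clip(C.astype(int)*2,0,255).astype(np.uint8))
E
```

```text
clock 10.95 pos [ 0.5189 -0.2818  0.0794] yaw_y -73.53 xdown -1.0 w 0.0852 F [-0.   0.8  0. ] q6 0.674
-> [-0.1406 -0.0013 -0.0009] 0.07
```

View pics/k2.png

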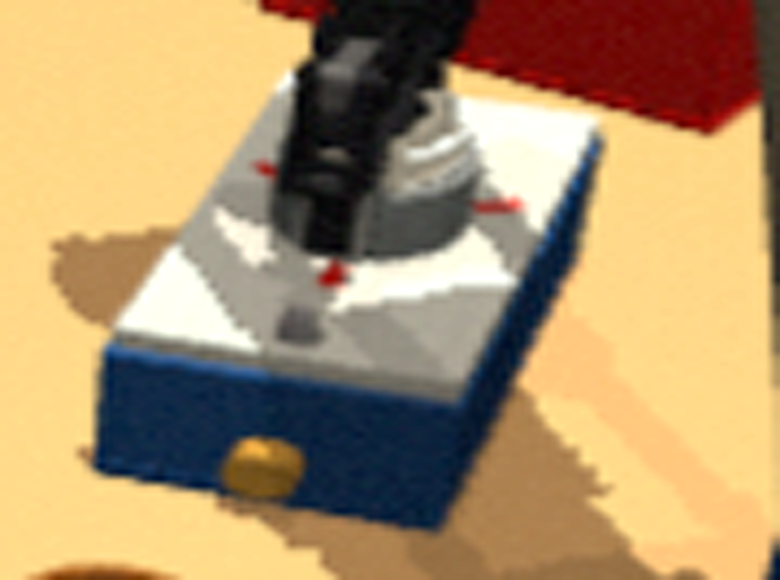

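Emit:
play_rows(
  plan=[
    [[0, -0.01, 0, 0, 0], [0, -0.03, 0, 0, 0], [0, -0.07, 0, 0, 0], [0, -0.12, 0, 0, 0], [0, -0.15, 0, 0, 0.0], [0, -0.15, 0, 0.0, 0], [0, -0.15, 0, 0.0, 0]],
  ],
)

```text
clock: 11.7
position: [0.5196, -0.2816, 0.2307]
ee_rot: [-0.102, -0.699, -0.1, 0.701]
contact_force: [0.0, -0.2, 0.0]
width: 0.0854
```

```bash
python3 - <<'E'
from h import *
s=manip.get_state(); np.savez('pics/l_s.npz',pos=s['position'],R=toolR(s))
grab('wrist','l')
shift([.6205,.0134,.2],172)
E
```

```text
clock 11.75 pos [ 0.519  -0.2811  0.2292] yaw_y -73.54 xdown -1.0 w 0.0855 F [-0.5  1.  -1. ] q6 0.673
-> [ 0.0281 -0.2537 -0.181 ] -65.54
```

View pics/l_wrist.png

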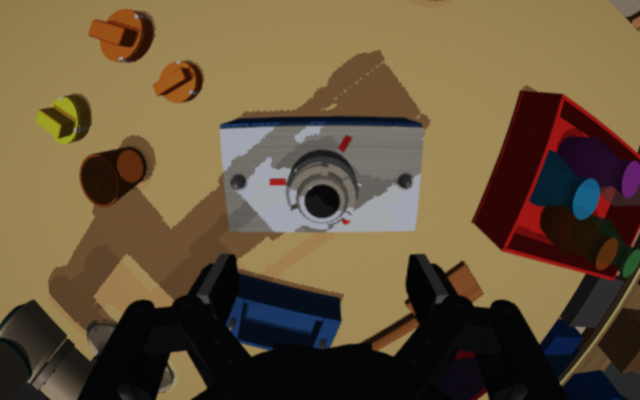

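```bash
python3 - <<'E'
from h import *
p=cv2.imread('pics/l_wrist.png')
cv2.imwrite('pics/l2.png',np.clip(cv2.resize(p[110:240,215:430],None,fx=3.7,fy=3.7,interpolation=cv2.INTER_CUBIC).astype(int)*2,0,255).astype(np.uint8))
E
```

```text
(no output)
```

View pics/l2.png

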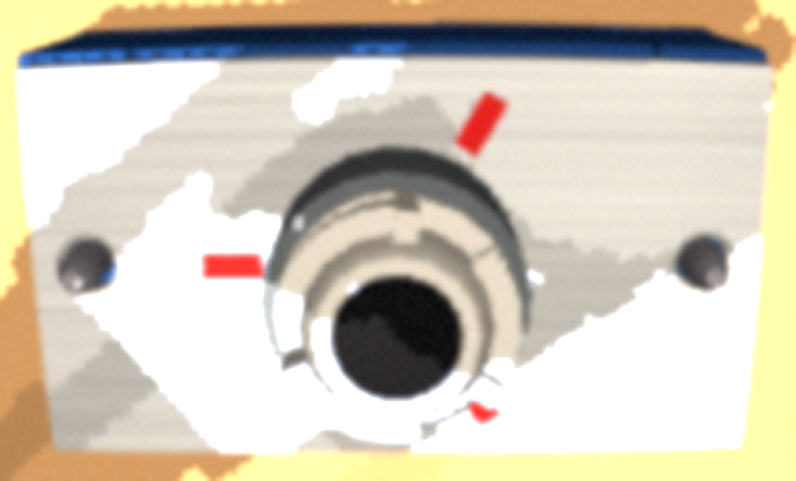

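Emit:
play_rows(
  plan=[
    [[0, 0.015, -0.254, -0.181, -66], [0, 0.015, -0.254, -0.181, -66], [0, 0.015, -0.254, -0.181, -66], [0, 0.015, -0.254, -0.181, -66], [0, 0.015, -0.254, -0.181, -66], [0, 0.015, -0.254, -0.181, -66], [0, 0.015, -0.254, -0.181, -66], [0, 0.015, -0.254, -0.181, -66], [0, 0.015, -0.254, -0.181, -66], [0, 0.015, -0.254, -0.181, -66], [0, 0.015, -0.254, -0.181, -66]],
  ],
)

```text
clock: 12.85
position: [0.62, 0.0132, 0.2123]
ee_rot: [-0.465, -0.53, -0.466, 0.535]
contact_force: [-0.7, -0.6, 0.2]
width: 0.0857
```

```bash
python3 - <<'E'
from h import *
s=manip.get_state(); np.savez('pics/m_s.npz',pos=s['position'],R=toolR(s))
grab('wrist','m')
shift([.6205,.0134,.1],172)
g=np.load('pics/l_s.npz')
H=wcast(np.array([[90,267],[703,264]])/3.7-.36+[215,110],.080,g['pos'],g['R']); print(H,H.mean(0),np.linalg.norm(H[0]-H[1]),np.degrees(np.arctan2(*(H[0]-H[1])[1::-1])))
p=cv2.imread('pics/m_wrist.png')
cv2.imwrite('pics/m2.png',np.clip(p.astype(int)*2,0,255).astype(np.uint8))
E
```

```text
clock 12.9 pos [0.6202 0.0131 0.2126] yaw_y -7.66 xdown -1.0 w 0.0854 F [ 0.5 -0.2 -0. ] q6 0.045
-> [ 0.1126  0.0009 -0.0006] 0.34
[[ 0.49529213 -0.20157002  0.08      ]
 [ 0.54334088 -0.36172338  0.08      ]] [ 0.5193165 -0.2816467  0.08     ] 0.16720580177736938 106.70014694746429
```

View pics/m2.png

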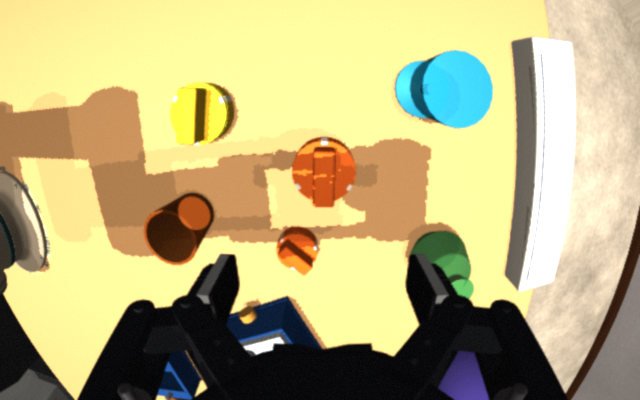

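```bash
python3 - <<'E'
from h import *
p=cv2.imread('pics/m_wrist.png')
cv2.imwrite('pics/m3.png',np.clip(cv2.resize(p[125:220,275:375],None,fx=6,fy=6,interpolation=cv2.INTER_CUBIC).astype(int)*2,0,255).astype(np.uint8))
E
```

```text
(no output)
```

View pics/m3.png

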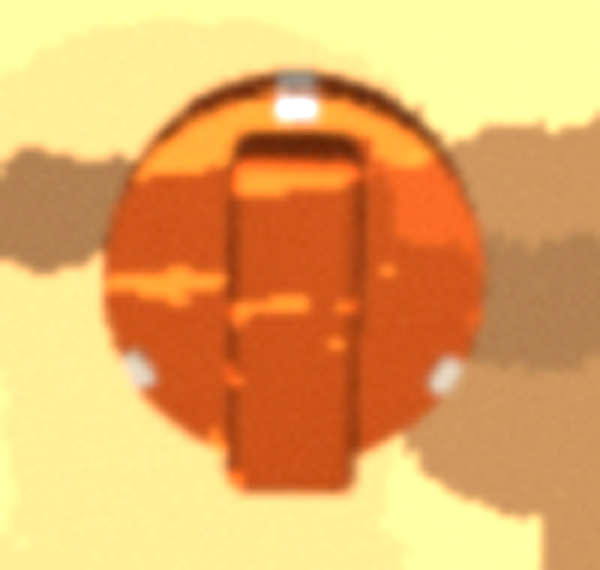

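```bash
python3 - <<'E'
from h import *
g=np.load('pics/m_s.npz')
f=lambda a,z:wcast(np.array(a)/6-.42+[275,125],z,g['pos'],g['R'])
M=f([[297,108],[140,370],[446,375]],.03)
# circumcenter
A=2*(M[1:,:2]-M[0,:2]); b=(M[1:,:2]**2).sum(1)-(M[0,:2]**2).sum(); c=np.linalg.solve(A,b)
print('marks centre',c,np.linalg.norm(M[:,:2]-c,axis=1),np.degrees(np.arctan2(M[:,1]-c[1],M[:,0]-c[0])))
B=f([[235,160],[361,160],[354,492],[230,490]],.062); print('bar',B.mean(0),np.linalg.norm(B[0]-B[3]),np.linalg.norm(B[0]-B[1]), np.degrees(np.arctan2(*((B[0]+B[1])-(B[2]+B[3]))[1::-1])))
shift([.6205,.0134,.04],172)
E
```

```text
marks centre [0.62052323 0.01369917] [0.03246475 0.03246475 0.03246475] [  81.63053846 -158.32011139  -38.75829273]
bar [0.62074011 0.01452799 0.062     ] 0.056326017462976934 0.02013922513172862 81.41949339161978
clock 12.9 pos [0.6202 0.0131 0.2126] yaw_y -7.66 xdown -1.0 w 0.0854 F [ 0.5 -0.2 -0. ] q6 0.045
-> [ 0.1726  0.0013 -0.0008] 0.34
```

Emit:
play_rows(
  plan=[
    [[0, 0.05, 0.001, -0.001, 0.8], [0, 0.1, 0.001, -0.001, 0.8], [0, 0.145, 0.001, -0.001, 0.8], [0, 0.165, 0.001, -0.001, 0.8], [0, 0.175, 0.001, -0.001, 0.8], [0, 0.18, 0.001, -0.001, 0.8], [0, 0.18, 0.001, -0.001, 0.8]],
  ],
)

```text
clock: 13.6
position: [0.6209, 0.0133, 0.0332]
ee_rot: [-0.461, -0.534, -0.462, 0.537]
contact_force: [0.1, 0.8, -0.0]
width: 0.085
```

```bash
python3 - <<'E'
from h import *
shift([.6205,.0137,.033],171.6)
E
```

```text
clock 13.6 pos [0.6209 0.0133 0.0332] yaw_y -8.5 xdown -1.0 w 0.085 F [ 0.1  0.8 -0. ] q6 0.061
-> [ 0.0002 -0.0005 -0.0003] -0.1
```

Emit:
play_rows(
  plan=[
    [[1, 0, 0, 0, 0], [1, 0, 0, 0, 0], [1, 0, 0, 0, 0], [1, 0, 0, 0, 0], [1, 0, 0, 0, 0], [1, 0, 0, 0, 0], [1, 0, 0, 0, 0], [1, 0, 0, 0, 0], [1, 0, 0, 0, 0], [1, 0, 0, 0, 0]],
  ],
  grip_force=60,
)

```text
clock: 14.6
position: [0.6211, 0.0133, 0.0338]
ee_rot: [-0.461, -0.534, -0.462, 0.537]
contact_force: [-1.6, -0.5, 5.7]
width: 0.0214
```

```bash
python3 - <<'E'
from h import *
shift([.6205,.0137,.033],171.6)
E
```

```text
clock 14.6 pos [0.6211 0.0133 0.0338] yaw_y -8.5 xdown -1.0 w 0.0214 F [-1.6 -0.5  5.7] q6 0.061
-> [ 0.0008 -0.0006 -0.0003] -0.1
```

Emit:
play_rows(
  plan=[
    [[1, -0.01, 0, 0, 0], [1, -0.04, 0, 0, 0], [1, -0.08, 0, 0, 0], [1, -0.12, 0, 0, 0], [1, -0.16, 0, 0, 0], [1, -0.185, 0, 0, 0], [1, -0.185, 0, 0, 0], [1, -0.185, 0, 0, 0]],
  ],
)

```text
clock: 15.4
position: [0.6214, 0.0138, 0.2185]
ee_rot: [-0.461, -0.534, -0.462, 0.537]
contact_force: [-0.6, -0.4, -2.0]
width: 0.0209
```

```bash
python3 - <<'E'
from h import *
shift([.5192,-.2815,.21],16.7)
grab('wrist','n')
p=cv2.imread('pics/n_wrist.png')
cv2.imwrite('pics/n2.png',np.clip(p.astype(int)*2,0,255).astype(np.uint8))
E
```

```text
clock 15.4 pos [0.6214 0.0138 0.2185] yaw_y -8.5 xdown -1.0 w 0.0209 F [-0.6 -0.4 -2. ] q6 0.061
-> [ 0.0096 -0.0574  0.3071] -25.2
```

View pics/n2.png

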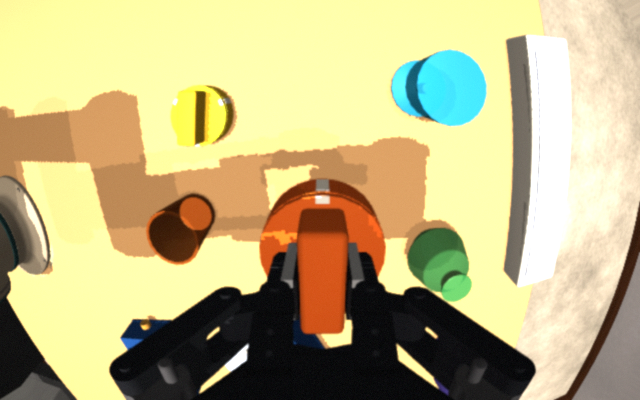

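Emit:
play_rows(
  plan=[
    [[1, 0, -0.006, 0.03, -3], [1, 0, -0.013, 0.07, -7], [1, 0, -0.022, 0.12, -11], [1, 0, -0.032, 0.17, -15], [1, 0, -0.041, 0.22, -19], [1, 0, -0.05, 0.265, -23], [1, 0, -0.055, 0.295, -25.2], [1, 0.0, -0.0575, 0.307, -25.2], [1, 0.0, -0.0575, 0.307, -25.2], [1, 0.0, -0.0575, 0.307, -25.2]],
  ],
)

```text
clock: 16.45
position: [0.5183, -0.2799, 0.2172]
ee_rot: [0.565, 0.421, 0.57, -0.424]
contact_force: [0.8, 0.3, -0.8]
width: 0.021
```

```bash
python3 - <<'E'
from h import *
shift([.5192,-.2815,.185],16.7)
grab('wrist','o');grab('side','o')
p=cv2.imread('pics/o_wrist.png')
cv2.imwrite('pics/o2.png',np.clip(p.astype(int)*2,0,255).astype(np.uint8))
q=cv2.imread('pics/o_side.png'); C=cv2.resize(q[65:195,320:450],(780,580),interpolation=cv2.INTER_CUBIC)
cv2.imwrite('pics/o3.png',np.clip(C.astype(int)*2,0,255).astype(np.uint8))
E
```

```text
clock 16.45 pos [ 0.5183 -0.2799  0.2172] yaw_y 16.68 xdown -1.0 w 0.021 F [ 0.8  0.3 -0.8] q6 -0.901
-> [0.0322 0.0006 0.0019] -0.02
```

View pics/o2.png

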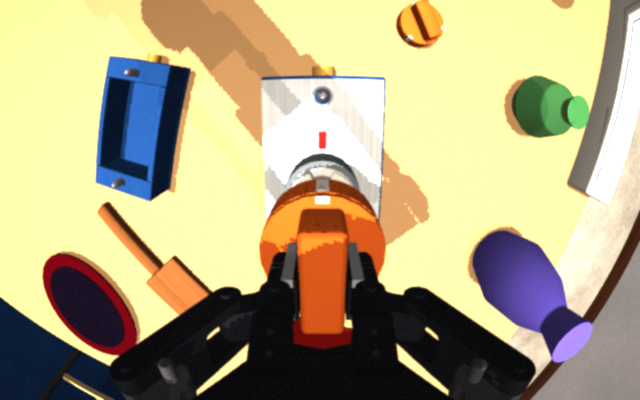

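View pics/o3.png

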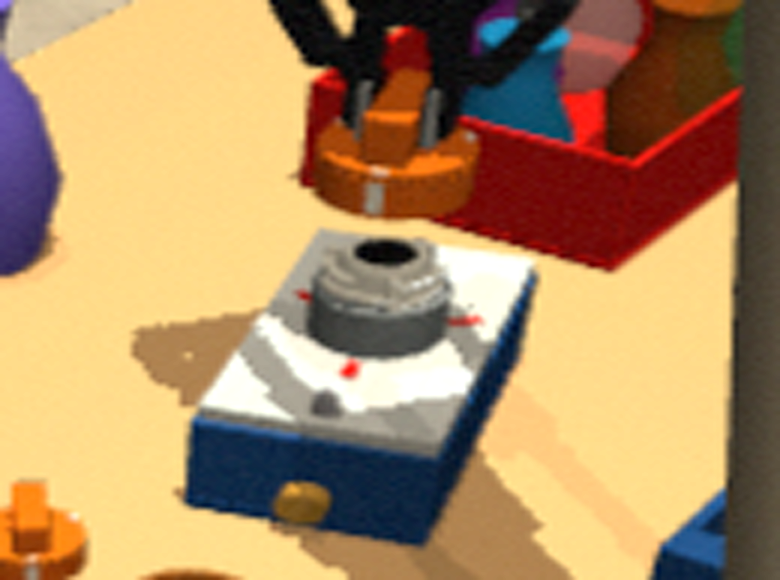

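Emit:
play_rows(
  plan=[
    [[1, 0.01, 0.0005, 0.002, 0], [1, 0.02, 0.0005, 0.002, 0], [1, 0.03, 0.0005, 0.002, 0], [1, 0.036, 0.0005, 0.002, 0], [1, 0.04, 0.0005, 0.002, 0], [1, 0.044, 0.0005, 0.002, 0], [1, 0.046, 0.0005, 0.002, 0], [1, 0.048, 0.0005, 0.002, 0], [1, 0.048, 0.0005, 0.002, 0]],
  ],
)

```text
clock: 17.45
position: [0.5195, -0.2814, 0.1699]
ee_rot: [0.566, 0.42, 0.57, -0.423]
contact_force: [0.2, 0.3, -0.9]
width: 0.0213
```

```bash
python3 - <<'E'
from h import *
shift([.5192,-.2815,.155],16.7)
print(manip.get_state()['moment'])
E
```

```text
clock 17.45 pos [ 0.5195 -0.2814  0.1699] yaw_y 16.78 xdown -1.0 w 0.0213 F [ 0.2  0.3 -0.9] q6 -0.902
-> [ 0.0149 -0.0002  0.    ] 0.08
[-0.00871227  0.00607721  0.04100214]
```

Emit:
play_rows(
  plan=[
    [[1, 0.002, 0, 0, 0], [1, 0.004, 0, 0, 0], [1, 0.006, 0, 0, 0], [1, 0.008, 0, 0, 0], [1, 0.01, 0, 0, 0], [1, 0.01, 0, 0, 0]],
  ],
)

```text
clock: 18.05
position: [0.5192, -0.2812, 0.1595]
ee_rot: [0.565, 0.42, 0.57, -0.423]
contact_force: [0.2, -1.1, -1.7]
width: 0.0209
```

```bash
python3 - <<'E'
from h import *
shift([.5192,-.2815,.155],16.7)
print(manip.get_state()['moment'])
E
```

```text
clock 18.05 pos [ 0.5192 -0.2812  0.1595] yaw_y 16.78 xdown -1.0 w 0.0209 F [ 0.2 -1.1 -1.7] q6 -0.902
-> [ 0.0045 -0.0001  0.0003] 0.08
[0.00036632 0.05751689 0.00268882]
```

Emit:
play_rows(
  plan=[
    [[1, 0.002, 0, 0, 0], [1, 0.004, 0, 0, 0], [1, 0.005, 0, 0, 0], [1, 0.006, 0, 0, 0], [1, 0.007, 0, 0, 0], [1, 0.007, 0, 0, 0], [1, 0.007, 0, 0, 0]],
  ],
)

```text
clock: 18.75
position: [0.5191, -0.2812, 0.1525]
ee_rot: [0.565, 0.42, 0.57, -0.423]
contact_force: [-0.6, -0.2, -1.4]
width: 0.0212
```

```bash
python3 - <<'E'
from h import *
shift([.5192,-.2815,.1528],16.7)
print(manip.get_state()['moment'])
E
```

```text
clock 18.75 pos [ 0.5191 -0.2812  0.1525] yaw_y 16.78 xdown -1.0 w 0.0212 F [-0.6 -0.2 -1.4] q6 -0.902
-> [-0.0003 -0.      0.0003] 0.08
[ 0.01517943  0.0494953  -0.01047055]
```

Emit:
play_rows(
  plan=[
    [[1, 0.0005, 0, 0, 0], [1, 0.001, 0, 0, 0], [1, 0.0015, 0, 0, 0], [1, 0.0015, 0, 0, 0]],
  ],
)

```text
clock: 19.15
position: [0.5192, -0.2813, 0.152]
ee_rot: [0.566, 0.42, 0.57, -0.423]
contact_force: [-2.7, 0.2, 5.1]
width: 0.0213
```

```bash
python3 - <<'E'
from h import *
shift([.5192,-.2815,.1528],16.7)
print(manip.get_state()['moment'])
E
```

```text
clock 19.15 pos [ 0.5192 -0.2813  0.152 ] yaw_y 16.78 xdown -1.0 w 0.0213 F [-2.7  0.2  5.1] q6 -0.902
-> [-0.0008 -0.      0.0002] 0.08
[0.16279739 0.38235104 0.0034154 ]
```

Emit:
play_rows(
  plan=[
    [[1, 0, 0, 0, 5], [1, 0, 0, 0, 10], [1, 0, 0, 0, 15], [1, 0.0002, 0, 0, 20], [1, 0.0005, 0, 0, 25], [1, 0.0009, 0, 0, 30], [1, 0.0013, 0, 0, 35], [1, 0.0016, 0, 0, 40]],
  ],
)

```text
clock: 19.95
position: [0.5197, -0.2815, 0.1507]
ee_rot: [-0.387, -0.589, -0.389, 0.593]
contact_force: [-0.3, -0.2, 0.4]
width: 0.0212
```

```bash
python3 - <<'E'
from h import *
shift([.5192,-.2815,.147],-70)
print(manip.get_state()['moment'])
E
```

```text
clock 19.95 pos [ 0.5197 -0.2815  0.1507] yaw_y -23.42 xdown -1.0 w 0.0212 F [-0.3 -0.2  0.4] q6 -0.201
-> [ 0.0037 -0.0005  0.0002] 46.58
[ 0.0231674  -0.03189095  0.05495659]
```

Emit:
play_rows(
  plan=[
    [[1, 0.0004, 0, 0, 5], [1, 0.0008, 0, 0, 10], [1, 0.0012, 0, 0, 15], [1, 0.0016, 0, 0, 20], [1, 0.002, 0, 0, 25], [1, 0.0024, 0, 0, 30], [1, 0.0028, 0, 0, 35], [1, 0.0032, 0, 0, 40]],
  ],
)

```text
clock: 20.75
position: [0.5202, -0.2819, 0.1477]
ee_rot: [-0.162, -0.687, -0.161, 0.69]
contact_force: [-1.4, 0.7, 2.6]
width: 0.0208
```

```bash
python3 - <<'E'
from h import *
shift([.5192,-.2815,.147],-70)
print(manip.get_state()['moment'])
E
```

```text
clock 20.75 pos [ 0.5202 -0.2819  0.1477] yaw_y -63.62 xdown -1.0 w 0.0208 F [-1.4  0.7  2.6] q6 0.501
-> [ 0.0007 -0.0008  0.0008] 6.38
[0.05556444 0.07093502 0.06340488]
```

Emit:
play_rows(
  plan=[
    [[1, 0.0004, 0, 0, 2], [1, 0.0007, 0, 0, 4], [1, 0.001, 0, 0, 6], [1, 0.001, 0, 0, 8], [1, 0.001, 0, 0, 8], [1, 0.001, 0, 0, 8]],
  ],
)

```text
clock: 21.35
position: [0.52, -0.282, 0.1478]
ee_rot: [-0.116, -0.696, -0.114, 0.7]
contact_force: [-1.8, 0.5, 5.7]
width: 0.0213
```

```bash
python3 - <<'E'
from h import *
shift([.5192,-.2815,.147],-70)
print(manip.get_state()['moment'])
grab('wrist','p')
p=cv2.imread('pics/p_wrist.png')
cv2.imwrite('pics/p2.png',np.clip(p.astype(int)*2,0,255).astype(np.uint8))
E
```

```text
clock 21.35 pos [ 0.52   -0.282   0.1478] yaw_y -71.33 xdown -1.0 w 0.0213 F [-1.8  0.5  5.7] q6 0.637
-> [ 0.0008 -0.0007  0.0006] -1.33
[0.31136342 0.48414764 1.53461788]
```

View pics/p2.png

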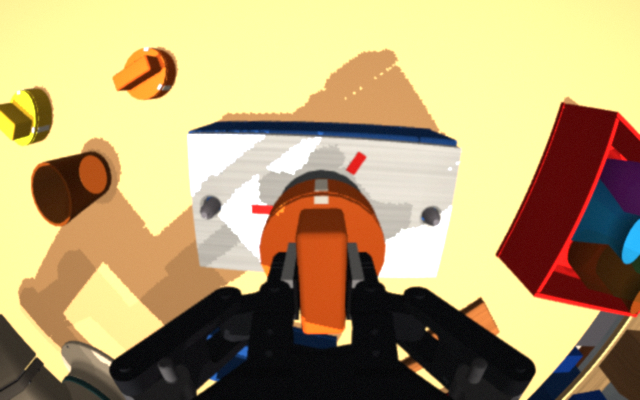

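Emit:
play_rows(
  plan=[
    [[1, 0.001, 0, 0, 1], [1, 0.002, 0, 0, 2], [1, 0.003, 0, 0, 3], [1, 0.003, 0, 0, 3]],
  ],
)

```text
clock: 21.8
position: [0.5197, -0.282, 0.1478]
ee_rot: [-0.101, -0.698, -0.097, 0.702]
contact_force: [-5.1, 3.3, 14.3]
width: 0.0211
```

```bash
python3 - <<'E'
from h import *
shift([.5192,-.2815,.147],-70)
print(manip.get_state()['moment'])
E
```

```text
clock 21.8 pos [ 0.5197 -0.282   0.1478] yaw_y -73.88 xdown -1.0 w 0.0211 F [-5.1  3.3 14.3] q6 0.683
-> [ 0.0008 -0.0007  0.0003] -3.88
[0.66133142 0.84602809 2.29378311]
```

Emit:
play_rows(
  plan=[
    [[1, 0, 0, 0, -1], [1, 0, 0, 0, -1], [0, 0, 0, 0, -1], [0, 0, 0, 0, -1], [0, 0, 0, 0, -1], [0, 0, 0, 0, -1], [0, -0.01, 0, 0, -1], [0, -0.04, 0, 0, -1], [0, -0.08, 0, 0, -1], [0, -0.1, 0, 0, -1], [0, -0.1, 0, 0, -1], [0, -0.1, 0, 0, -1]],
  ],
)

```text
clock: 23.0
position: [0.5202, -0.2814, 0.2482]
ee_rot: [-0.107, -0.697, -0.103, 0.701]
contact_force: [-0.5, -0.3, 0.0]
width: 0.0849
```

```bash
python3 - <<'E'
from h import *
s=manip.get_state(); np.savez('pics/q_s.npz',pos=s['position'],R=toolR(s))
grab('wrist','q');grab('side','q')
shift([.5192,-.2815,.147],-70)
p=cv2.imread('pics/q_wrist.png')
cv2.imwrite('pics/q2.png',np.clip(cv2.resize(p[100:240,200:440],None,fx=3.3,fy=3.3,interpolation=cv2.INTER_CUBIC).astype(int)*2,0,255).astype(np.uint8))
q=cv2.imread('pics/q_side.png'); C=cv2.resize(q[75:195,330:450],(580,580),interpolation=cv2.INTER_CUBIC)
cv2.imwrite('pics/q3.png',np.clip(C.astype(int)*2,0,255).astype(np.uint8))
E
```

```text
clock 23.1 pos [ 0.5195 -0.2809  0.2465] yaw_y -72.89 xdown -1.0 w 0.0853 F [-0.4  0.2 -0.5] q6 0.665
-> [ 0.0995  0.0003 -0.0004] -2.89
```

View pics/q2.png

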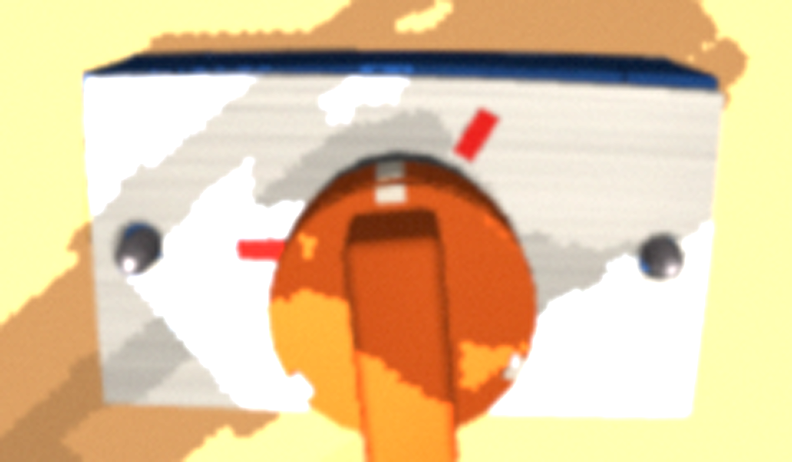

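View pics/q3.png

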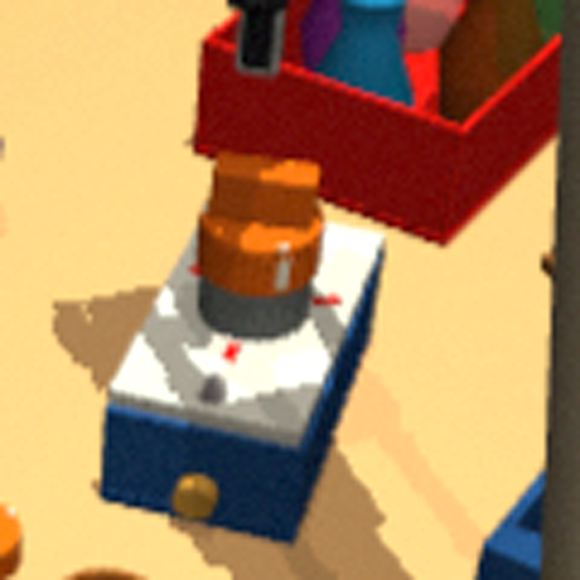

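```bash
python3 - <<'E'
from h import *
g=np.load('pics/q_s.npz')
f=lambda a,z:wcast(np.array(a)/3.3-.35+[200,100],z,g['pos'],g['R'])
H=f([[138,249],[661,256]],.085); print('pins',H.mean(0),np.degrees(np.arctan2(*(H[0]-H[1])[1::-1])))
M=f([[390,194],[300,385],[513,368]],.144)
A=2*(M[1:,:2]-M[0,:2]); b=(M[1:,:2]**2).sum(1)-(M[0,:2]**2).sum(); c=np.linalg.solve(A,b)
print('marks',c,np.linalg.norm(M[0,:2]-c),np.degrees(np.arctan2(M[:,1]-c[1],M[:,0]-c[0])))
p,d=load('q','side');P=depthpts('side',d);hsv=cv2.cvtColor(p,cv2.COLOR_RGB2HSV)
m=np.zeros(d.shape,bool);m[100:150,368:402]=True
o=m&(hsv[...,1]>180)&(hsv[...,0]<22)&(hsv[...,0]>5)
z=P[...,2][o]; print(np.histogram(z,bins=np.arange(.1,.19,.006)))
t=o&(z.max()>0)
top=(P[...,2]>.165)&o; print('bar top z',np.median(P[...,2][top]),top.sum())
pl=np.zeros(d.shape,bool);pl[140:170,355:390]=True; zz=P[...,2][pl&(hsv[...,1]<70)]; print('plate',np.median(zz))
E
```

```text
pins [ 0.51982144 -0.27958042  0.085     ] 106.22666003149443
marks [ 0.51847421 -0.28026878] 0.032365204322797686 [ 21.80443778 142.17013011 -98.30739467]
(array([  0,   2,  18,  40,  35,  45,  44, 138,  38,  40,  46,  42, 103,
        14]), array([0.1  , 0.106, 0.112, 0.118, 0.124, 0.13 , 0.136, 0.142, 0.148,
       0.154, 0.16 , 0.166, 0.172, 0.178, 0.184]))
bar top z 0.17552435748997536 173
plate 0.08099481771282668
```

```bash
python3 -c "
from h import *
print(manip.sign_off())"
```

```text
the job is handed in; nothing more can be done
None
```

I put the cover on the tank over both pins and screwed the orange lid fully home. I handed the job in at about 23 s on the robot's clock; no verdict is reported.

**Cover:** I gripped it by the collar and lowered it over both pins. The side camera showed it flat on the rim and the wrist camera showed a pin through each hole. The force reading changed by only about 4 N at contact, against the 80 N limit. Two camera views had put the tank's centre 2 to 4 mm apart along y, so I measured the pins again with the wrist camera before lowering.

**Lid:** It dropped into the thread gaps on the first try with its lugs lined up to the red bars, so it did not need turning back. I then turned it clockwise until it met the stop, at about 2.3 N·m.

**Last checks, with the gripper clear of everything:**

| Check | Measured | Expected |
|---|---|---|
| Lid angle | 21.8° | 21.7° (at the stop) |
| Lower rim height, from the gripper's height while pressing down | 0.114 m | 0.114 m (collar's top) |
| Top of the bar grip | about 0.1755 m | 0.176 m |
| Gap between lid and collar | none visible | none |

- **Slower sink than planned:** from contact in the gaps to home, the gripper sank about 4.2 mm rather than the nominal 5 mm. That is within the thread's 1.5 mm of play.
- **Centre readings:** in the last wrist picture, the lid's centre and the midpoint of the pins agree to about 1.5 mm.
- **Bystanders:** the arm did not go near the tumbler, goblet or flask. I did not measure their positions again at the end.

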